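Fit the second register pin in the printing bed

ROBOT

A 6-joint arm with a two-finger parallel gripper is mounted at the origin on the work surface. World frame = base frame: x ahead of the robot, y to its left, z up, the work surface at z = 0. Lengths are in m, angles in rad, forces in N, time in s.
With the tool pointing down it reaches from about 0.425 to 1.125 m from the base axis. Payload 14.9 kg.
Tool frame: the origin (TCP) lies midway between the tips of the shut fingers; the grasp point (between the pads) lies 19 mm behind it; z points along the fingers, y is the line along which they close (so a half turn about z gives the same grasp; the last joint's range is limited). The gripper opens to 91 mm and grips with 3 to 60 N. Pads are 32 mm wide; open, the fingers measure 118 mm over their backs; the gripper's body (76 mm by 178 mm) begins 60 mm behind the grasp point.
Start: joints at [1.184, 0.379, 1.734, -0, 1.028, -0.033], TCP at [0.243, 0.657, 0.214] pointing down, gripper open.
Joint ranges: [-2.77, 2.77], [-0.74, 2.19], [0, 2.66], [-1.06, 4.2], [0.31, 2.87], [-3.08, 3.08]. Speed limits (rad/s): [1.89, 1.89, 2.39, 3.14, 3.14, 3.14].

INTERFACE

Orientations are given as [roll, pitch, yaw] about the fixed x, y, z axes, in that order (R = Rz(yaw) Ry(pitch) Rx(roll)).
In Python, from plant import manip gives the robot as it stands.
- The arm moves only by the tool carry_out, never from a script. Its argument "series" is a list of rows, each a list of 7 numbers: the shift along the world's x, y, z in mm, then the turn, a rotation vector about the world's x, y, z in rad, then the opening, from -1 (shut) to 1 (fully open). A call has 1 to 5 rows; each row shifts and turns the commanded pose from where the row before left it; what a row does not reach is not made up. A row lasts 1/12 s, in which the tool goes at most 41.7 mm and 7.16 degrees, less where a joint would pass 70% of its speed; a pose out of reach is approached as far as the arm can. A call with a gripper value outside its range is refused whole. The fingers move at their own pace and stop on an object; the grip force is fixed at half the most. Time passes only in rows, so rows that do not move let the fingers close. It gives the time, the measured TCP pose, the force, the opening and the grip force at its end, in the units of the state.
- manip.get_obs(): the state, without advancing time (a new reading comes with each control period).
- manip.read_camera(name): name is "side" or "top"; returns a dict with "color" (480x640x3 uint8, red, green, blue), "K" (3x3 intrinsics, pixels), "k1" (the pictures are not rectified: a ray, as slopes to the right and down, at radius r is drawn at 1 + k1 r^2 times it, then the intrinsics apply), "origin" and "rotation" of the camera in the world. Camera axes: x right, y down, z forward; pixel columns grow to the right and rows downward; lengths in m; the calibration is good to about 2 mm. A picture is of the moment at which its call begins. There is no depth.
- manip.close_job(): hands the job in; it is judged then, once.
The state is a dict: "t": time; "joint_pos": joint angles; "dq": joint speeds; "joint_efforts": joint torques, N m; "position": TCP position; "orientation": TCP orientation; "ft_force": force on the tool from outside, world axes, zero at the start; "moment": the same for the moment, N m; "grip_width": finger opening in m; "grip_force": force on a finger pad.
Only numpy, scipy, OpenCV 4.12 (cv2) and the standard library are available. Lean on these libraries where they do the work, as an engineer would, in place of code of your own. Each camera call takes 0.05 s, during which the arm holds its last target. There are 200 camera calls.

TASK

Take the loose register pin out of the wooden rack and fit it, upright and fully home, in the hidden blind hole under the empty window of the printing bed (you will have to feel for it with the pin's foot, sliding gently over the window's floor); leave the pin standing there with its collar flat on that floor. The floor is carried on weak springs: press gently and never push it down more than 5 mm. Leave the other tools in the rack, the ink tub and the ink roller where they are.

Things in the scene. Friction and masses are not known exactly. Their poses are not given: they have to be found in the camera images.
- pin: Loose upright steel register pin: shaft 12 mm across, 18 mm long, foot edge chamfered 1.4 mm; then a flat collar 26 mm across, 6 mm thick; then a plain dark round grip 18 mm across, 42 mm long (66 mm in all). 0.10 to 0.16 kg. Origin at the foot's centre, z up: collar underside at z = 18 mm, grip from 24 to 66 mm. Starts in one of the rack's holes, collar on the rack's top.
- rack: Fixed wooden rack, 200 x 60 x 30 mm, lying on the table; origin at the centre of its underside, x along its length, z up. Three blind holes, 14 mm wide, 24 mm deep, at x = -70, 0 and +70 mm, each with a tool standing in it; which tool is in which hole varies.
- bed: Fixed printing bed, a board 220 (x) x 340 (y) x 40 mm with a grey top; origin at the centre of its underside, z up. Its 4 mm thick top has two square windows 60 x 60 mm, centred at x = 0, y = -90 mm (empty) and y = +90 mm (an identical pin is already fitted there, standing 48 mm above that window's floor; it is part of the bed).
- window (a point): Centre of the empty window's floor, 4 mm below the bed's top; axes as the bed. The floor is an aluminium plate with one vertical round blind hole, 13.4 mm wide, 23 mm deep, centred anywhere up to 7 mm from this point in bed x and in bed y, unseen: a plug of the same metal fills it flush. About 2.5 N (over the pin's weight) pushes the plug down to stay, letting the pin in 18 mm.
- carrier (a joint): How far the empty window's floor (the plate, with hole and plug) is pushed down, m: 0 at rest, positive down, stop at 8 mm. On springs: it stays up below about 1 N, then yields about 3 N per mm (16 N at 5 mm) and comes back up when let go. Moves vertically only.
- scriber: Bystander in the rack: a slim tool with a thin dark wooden handle 11 mm across and a steel point, 122 mm tall in all. Origin at its foot.
- tamper: Bystander in the rack: a short tool with a dark mushroom-shaped wooden head 34 mm across, 55 mm tall in all. Origin at its foot.
- ink_tub: Bystander: open grey plastic tub 80 mm across, 90 mm tall, loose on the table. Origin at the centre of its underside.
- roller: Bystander: ink roller lying on the table, black rubber drum 40 mm across and 130 mm long, wire frame, dark wooden handle. Origin under the centre of the drum.
Mind the look-alikes: they are no part of the job. Several things look just like the part that bears carrier: the one meant starts nearest to the robot's base.

How it is judged:
On the way, in this order (a step that is already met when the one before it is completed fails the run):
1. the pin is lifted clear of the rack (z of pin in the frame of rack above 0.045 m and contact force between the fingers and pin above 0.5 N), for 0.2 s.
2. the pin's foot has gone into the hidden hole (more than 9 mm below the window's resting floor) (horizontal distance between pin and window below 0.013 m and z of pin in the frame of window below -0.009 m), for 0.1 s.
At the end, for the whole second after the job is handed in: The pin stands released and at rest in the hole: its foot at least 16 mm below the window's resting floor (collar within 2 mm of the floor), within 13 mm of the window's centre, upright within 0.06 rad, and the carrier back up (less than 2 mm down) (horizontal distance between pin and window below 0.013 m and z of pin in the frame of window below -0.016 m and angle between pin's own z axis and vertical below 0.06 rad and linear speed of pin below 0.01 m/s and value of joint carrier below 0.002 m); the robot touches nothing.
It fails at once if the window's floor is pushed down more than 5 mm (about 16 N) (value of joint carrier above 0.005 m).
It fails at once if a tool left in the rack is shifted more than 15 mm (distance of any of scriber, tamper from where it was at the start of the episode above 0.015 m).
It fails at once if the ink tub or the roller is shifted more than 20 mm (distance of any of ink_tub, roller from where it was at the start of the episode above 0.02 m).
It also fails if it takes over 72 s, if anything falls off the work surface, if the arm or the gripper's body presses on something with over 40 N, if the wrist force passes 120 N, or if a joint passes its speed limit or range.

## Working session

There is one attempt and no reset: what is moved stays moved. The work goes in short steps, Python scripts to look and compute and a tool call to move; the robot and the scene stay as the last step left them, time stands still between calls to the robot, and variables do not carry over. Pictures are saved under pics/ and viewed, at most 10 in all, crops included, and the job is handed in when it is done.

Besides the shell and the picture viewer there is one more tool, called after "Request:" as a command line: name --pt "numbers of a row" for each row, then --argument value for the rest. carry_out: Moves the arm, as the interface text tells. Its arguments: {"type":"object","properties":{"series":{"type":"array"}},"required":["series"]}

```bash
mkdir -p pics; ls
python3 - <<'E'
from plant import manip
import cv2,pickle
o=manip.get_obs(); print(o)
d={}
for n in("side","top"):
    c=manip.read_camera(n); d[n]=c
    cv2.imwrite(f"pics/{n}0.png",c["color"][:,:,::-1]); print(n,c["K"],c["k1"],c["origin"],c["rotation"])
pickle.dump(d,open("c0.pkl","wb"))
E
```

```text
pics
{'t': 0.0, 'joint_pos': array([ 1.18370404e+00,  3.79413499e-01,  1.73478367e+00,  8.40337451e-06,
        1.02849399e+00, -3.32936171e-02]), 'dq': array([ 0.00147122, -0.00032577,  0.00064174,  0.00071293, -0.00100169,
        0.00319976]), 'joint_efforts': array([-1.80577954e-03, -7.63743639e+01, -4.34348989e+01,  6.50044740e-02,
        4.26310999e-02, -9.63835714e-05]), 'position': array([0.24237336, 0.65627529, 0.21328337]), 'orientation': array([-3.14049499e+00, -4.37555398e-05,  2.78778962e+00]), 'ft_force': array([0.31832184, 0.83771838, 0.19763371]), 'moment': array([-0.00535749, -0.04693441, -0.00011012]), 'grip_force': 0.0, 'grip_width': 0.09106785492993376}
side [[563.97385041   0.         316.99504279]
 [  0.         563.97385041 248.23522494]
 [  0.           0.           1.        ]] -0.06429152391750236 [0.53283569 0.86106907 0.62457499] [-2.11022103  0.00887742 -3.06204028]
top [[536.5499316    0.         312.46949377]
 [  0.         536.5499316  245.05582872]
 [  0.           0.           1.        ]] -0.08785791137809483 [ 0.49706396 -0.09394864  1.28939861] [-3.04588393 -0.01402769 -1.54688283]
```

View pics/side0.png

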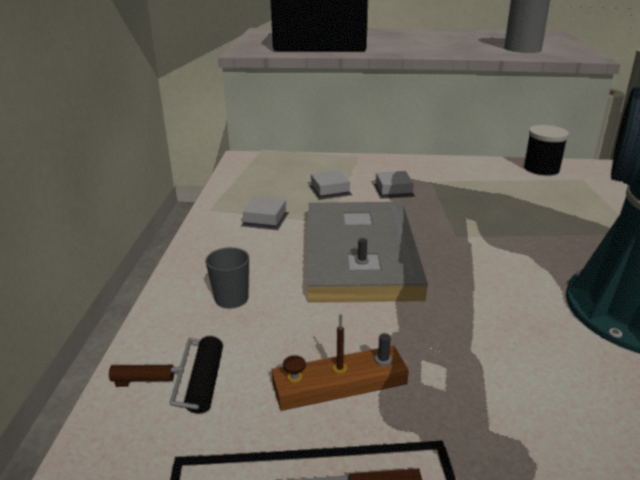

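View pics/top0.png

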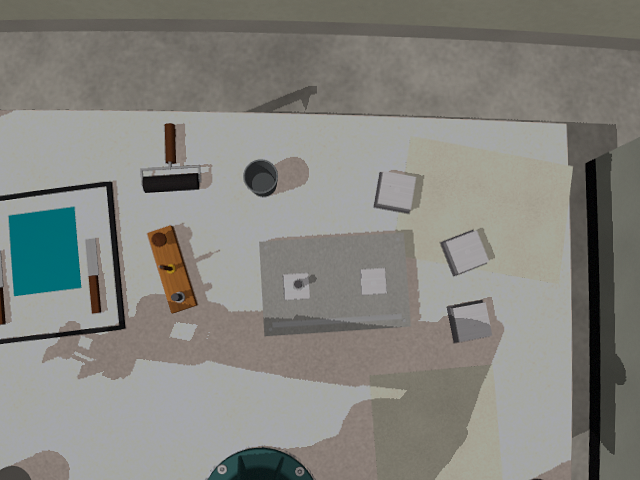

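The side view shows the rack with the tamper (293,368), the scriber (340,345) and the pin (384,348), and the bed with the fitted pin at (362,250) and the empty window at (357,219). The top view shows the pin at (178,297), the fitted pin's window at (297,286) and the empty window at (373,281). Three loose grey blocks at (397,190), (465,250) and (470,320) look like the window plate. The bed's empty window is nearest the base and is the only one set in the bed, so it fits the description. I'll confirm this in one enlarged crop.

```bash
cat > h.py <<'E'
import numpy as np, cv2, pickle
from scipy.spatial.transform import Rotation as R
def ray(c,uv):
    uv=np.atleast_2d(np.float64(uv)); K=c["K"]; x=(uv-K[:2,2])/[K[0,0],K[1,1]]
    s=x.copy()
    for _ in range(20): s=x/(1+c["k1"]*(s**2).sum(1,keepdims=True))
    d=np.c_[s,np.ones(len(s))]@R.from_euler("xyz",c["rotation"]).as_matrix().T
    return np.array(c["origin"]),d
def plane(c,uv,z):
    o,d=ray(c,uv); return o+d*((z-o[2])/d[:,2:])
def proj(c,p):
    p=(np.atleast_2d(p)-c["origin"])@R.from_euler("xyz",c["rotation"]).as_matrix()
    s=p[:,:2]/p[:,2:]; s=s*(1+c["k1"]*(s**2).sum(1,keepdims=True)); return s*[c["K"][0,0],c["K"][1,1]]+c["K"][:2,2]
def tri(c1,u1,c2,u2):
    o1,d1=ray(c1,u1);o2,d2=ray(c2,u2);out=[]
    for a,b in zip(d1,d2):
        a=a/np.linalg.norm(a); b=b/np.linalg.norm(b)
        t=np.linalg.lstsq(np.c_[a,-b],o2-o1,rcond=None)[0]; p,q=o1+t[0]*a,o2+t[1]*b
        out.append(np.r_[(p+q)/2,np.linalg.norm(p-q)])
    return np.array(out)
E
python3 - <<'E'
from h import *
d=pickle.load(open("c0.pkl","rb")); T,S=d["top"],d["side"]
print(proj(T,[0,0,0.]),proj(S,[0,0,0.]))
def cr(c,x,y,w,h,f): return cv2.resize(c["color"][y:y+h,x:x+w,::-1],None,fx=f,fy=f,interpolation=cv2.INTER_CUBIC)
a=np.hstack([cr(T,140,220,66,50*2,6)[:300*2][:, :396],cr(S,270,320,67*2,100,3)])
a=cr(T,140,220,70,100,3); b=cr(T,255,225,160,100,3)[:, :480]; e=cr(S,260,305,160,100,2.5); f=cr(S,300,200,130,100,2.5)
r1=np.hstack([a,b]); r2=np.hstack([e,f]); W=max(r1.shape[1],r2.shape[1])
p=lambda r:np.pad(r,((0,0),(0,W-r.shape[1]),(0,0)))
cv2.imwrite("pics/crop.png",np.vstack([p(r1),p(r2)])); print(W)
E
```

```text
[[259.85453172 506.45668136]] [[644.28516963 308.90469374]]Traceback (most recent call last):
  File "<stdin>", line 5, in <module>
    return _nx.concatenate(arrs, 1, dtype=dtype, casting=casting)
           ~~~~~~~~~~~~~~~^^^^^^^^^^^^^^^^^^^^^^^^^^^^^^^^^^^^^^^
ValueError: all the input array dimensions except for the concatenation axis must match exactly, but along dimension 0, the array at index 0 has size 600 and the array at index 1 has size 300
```

Run:
```python
from h import *
d=pickle.load(open("c0.pkl","rb")); T,S=d["top"],d["side"]
def cr(c,x,y,w,h,f): return cv2.resize(c["color"][y:y+h,x:x+w,::-1],None,fx=f,fy=f,interpolation=cv2.INTER_CUBIC)
a=cr(T,140,220,70,100,3); b=cr(T,255,225,160,100,3); e=cr(S,260,305,160,100,2.5); f=cr(S,300,200,130,100,2.5)
r1=np.hstack([a,b]); r2=np.hstack([e,f]); W=max(r1.shape[1],r2.shape[1])
p=lambda r:np.pad(r,((0,0),(0,W-r.shape[1]),(0,0)))
cv2.imwrite("pics/crop.png",np.vstack([p(r1),p(r2)]))
# windows: bright low-saturation blobs inside the bed
for n,c,(x,y,w,h) in(("T",T,(268,240,140,75)),("S",S,(312,205,95,75))):
    g=cv2.cvtColor(c["color"],cv2.COLOR_RGB2GRAY)[y:y+h,x:x+w]
    t,m=cv2.threshold(g,0,255,cv2.THRESH_OTSU)
    for k in cv2.findContours(m,cv2.RETR_EXTERNAL,cv2.CHAIN_APPROX_NONE)[0]:
        if cv2.contourArea(k)>80:
            q=cv2.minAreaRect(k); M=cv2.moments(k); print(n,t,cv2.contourArea(k),np.round([M["m10"]/M["m00"]+x,M["m01"]/M["m00"]+y],1),np.round(q[1],1),q[2],cv2.boundingRect(k))
            print((cv2.approxPolyDP(k,4,True)[:,0]+[x,y]).tolist())
```

```text
T 143.0 431.5 [295.  287.2] [26.2 24.7] 85.2363510131836 (15, 33, 27, 27)
[[307, 273], [283, 274], [285, 299], [309, 297], [308, 284], [300, 290], [292, 287]]
T 143.0 567.0 [373.1 281. ] [25.7 24.5] 85.60128784179688 (93, 28, 26, 27)
[[384, 268], [361, 269], [362, 294], [386, 292]]
S 77.0 6587.5 [356.5 241.8] [74. 94.] 90.0 (0, 0, 95, 75)
[[312, 205], [312, 279], [403, 279], [397, 259], [406, 205]]
```

View pics/crop.png

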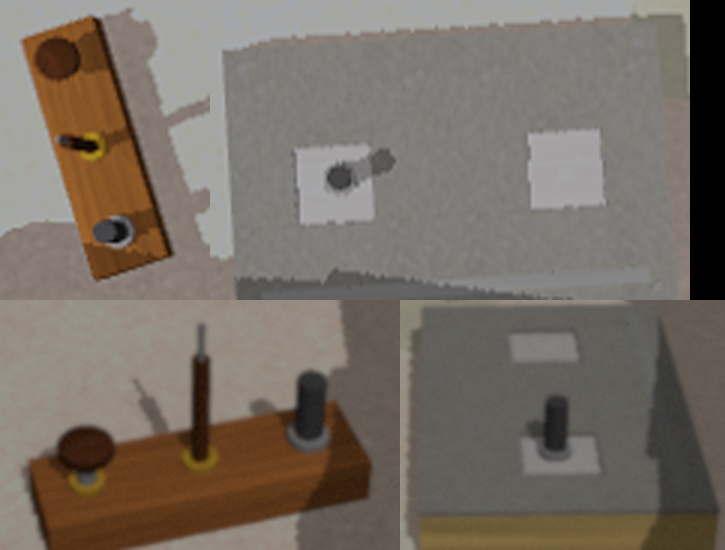

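The crop confirms three things:
- The pin is the dark grip on a steel collar, at the rack end nearest the base: top (174–178,297), side (385,336) to (384,360).
- The tamper and the scriber are the brown tools on yellow ferrules.
- The empty window is the bare bright square at top (373,281), side (357.6,219).

Next I'll measure these precisely.

Run:
```python
from h import *
d=pickle.load(open("c0.pkl","rb")); T,S=d["top"],d["side"]
def blobs(m,x,y,amin):
    out=[]
    for k in cv2.findContours(m.astype(np.uint8)*255,cv2.RETR_EXTERNAL,cv2.CHAIN_APPROX_NONE)[0]:
        if cv2.contourArea(k)>amin:
            M=cv2.moments(k); c=np.array([M["m10"],M["m01"]])/M["m00"]+[x,y]; b=cv2.boundingRect(k)
            out.append(c); print("  ",np.round(c,1),cv2.contourArea(k),(b[0]+x,b[1]+y,b[2],b[3]))
    return out
def roi(c,x,y,w,h):
    i=c["color"][y:y+h,x:x+w]; return cv2.cvtColor(i,cv2.COLOR_RGB2HSV).astype(int)
h=roi(S,345,208,25,22); print("S window"); ws=blobs(h[...,2]>115,345,208,80)
h=roi(T,355,262,38,38); print("T window"); wt=blobs(h[...,2]>150,355,262,80)
print("window",tri(T,wt[0],S,ws[0]))
for nm,c,r in(("T",T,(164,284,30,26)),("S",S,(370,325,28,42))):
    h=roi(c,*r); low=h[...,1]<95
    print(nm,"pin all"); blobs(low,r[0],r[1],15); 
    for th in(70,90,110): print("bright",th);blobs(low&(h[...,2]>th),r[0],r[1],8); print("dark"); blobs(low&(h[...,2]<=th),r[0],r[1],8)
# rack corners: wood
for nm,c,r in(("T",T,(140,215,65,105)),("S",S,(262,335,155,80))):
    h=roi(c,*r); m=((h[...,1]>120)&(h[...,0]<22)).astype(np.uint8)*255
    k=max(cv2.findContours(m,cv2.RETR_EXTERNAL,cv2.CHAIN_APPROX_NONE)[0],key=cv2.contourArea)
    print(nm,(cv2.approxPolyDP(k,5,True)[:,0]+r[:2]).tolist(),cv2.minAreaRect(k))
b=plane(T,[[384.5,268],[361,269],[362,294.5],[386.5,292.5]],.036); print(b)
```

```text
S window
   [356.8 218.6] 219.5 (345, 214, 25, 11)
T window
   [373.1 280.8] 543.5 (361, 268, 26, 26)
window [[ 0.53770607 -0.25247713  0.03582252  0.00070385]]
T pin all
   [178.1 297. ] 98.0 (171, 292, 14, 11)
   [165.8 303.6] 42.5 (164, 291, 6, 19)
bright 70
   [177.4 297.3] 47.0 (171, 292, 14, 11)
   [165.8 303.6] 42.5 (164, 291, 6, 19)
dark
   [179.3 296.8] 24.5 (174, 294, 9, 7)
bright 90
   [180.3 300.8] 9.0 (176, 293, 8, 10)
   [165.8 303.6] 42.5 (164, 291, 6, 19)
dark
   [176.9 296.6] 64.5 (171, 292, 14, 9)
bright 110
   [165.8 303.6] 42.5 (164, 291, 6, 19)
dark
   [177.7 296.4] 77.5 (171, 292, 14, 11)
S pin all
   [383.1 341.6] 815.0 (370, 325, 28, 41)
bright 70
   [383.7 361.4] 70.5 (375, 356, 17, 10)
   [382.8 334.5] 440.0 (370, 325, 28, 26)
dark
   [383.6 347.2] 251.5 (375, 334, 16, 27)
bright 90
   [382.6 334.3] 420.5 (370, 325, 28, 25)
dark
   [383.3 349.5] 331.0 (375, 334, 17, 32)
bright 110
   [380.1 332.8] 322.5 (370, 325, 28, 24)
dark
   [385.3 348.1] 455.5 (375, 332, 23, 34)
T [[168, 226], [148, 236], [175, 312], [196, 302]] ((31.710811614990234, 53.935142517089844), (84.25560760498047, 27.129423141479492), 72.89727020263672)
S [[407, 369], [393, 346], [392, 362], [383, 367], [374, 361], [378, 350], [343, 355], [338, 335], [335, 358], [305, 363], [290, 357], [272, 374], [284, 409], [406, 383]] ((75.96884155273438, 31.45343780517578), (61.5166130065918, 133.97970581054688), 77.98851776123047)
[[ 0.56800186 -0.27888304  0.036     ]
 [ 0.56434148 -0.22363268  0.036     ]
 [ 0.50486399 -0.22694462  0.036     ]
 [ 0.51079448 -0.28430299  0.036     ]]
```

Run:
```python
from h import *
d=pickle.load(open("c0.pkl","rb")); T,S=d["top"],d["side"]
print("grip top",tri(T,[175,296.7],S,[384.6,336.3]))
print("collar",tri(T,[179.3,297.3],S,[383.5,359.5]))
print("T grip@.078",plane(T,[175,296.7],.078),"S",plane(S,[384.6,336.3],.078))
print("T col@.036",plane(T,[179.3,297.3],.036),"S",plane(S,[383.5,359.5],.036))
q=plane(T,[[168.5,226],[148,236],[175,312.5],[196.5,302.5]],.03);print(q[:,:2]);print("S rack near corner z.03",plane(S,[[407,369],[393,346]],.03),plane(T,[160,239.5],.07))
h=S["color"][205:235,338:380]; g=h.max(2); m=(g>112).astype(np.uint8); n,l,st,ce=cv2.connectedComponentsWithStats(m)
for i in range(1,n): 
  if st[i,4]>60: print(st[i],ce[i]+[338,205],plane(S,ce[i]+[338,205],.036))
print(plane(T,[372.9,280.9],.036))
```

```text
grip top [[4.88854037e-01 1.99183084e-01 7.68276574e-02 2.50832995e-04]]
collar [[4.87755410e-01 1.99958005e-01 3.13425248e-02 3.84123585e-04]]
T grip@.078 [[0.4889871  0.19889273 0.078     ]] S [[0.48882302 0.20060322 0.078     ]]
T col@.036 [[0.48759877 0.19888045 0.036     ]] S [[0.48829989 0.20514289 0.036     ]]
[[0.65515054 0.23390639]
 [0.63008619 0.28180083]
 [0.45184628 0.20890067]
 [0.47656639 0.15926312]]
S rack near corner z.03 [[0.45274744 0.21739677 0.03      ]
 [0.47212282 0.16574724 0.03      ]] [[0.61847895 0.24158521 0.07      ]]
[  6   9  27  11 271] [356.65682657 218.7601476 ] [[ 0.53826763 -0.25157303  0.036     ]]
[[ 0.53715155 -0.2519947   0.036     ]]
```

Pin axis is at about (0.4885, 0.199), with its top at z≈0.077 and collar at z≈0.033 (expected 0.078 and 0.033). The window floor is at about (0.5375, −0.252, 0.036), exactly the expected height. The rack axis lies at 0.39 rad, so I'll close across the rack, with the tool y-axis at 1.96 rad, which means turning about +0.745.

Request:
carry_out --pt "17.6 -32.7 0 0 0 0.0532 1" --pt "17.6 -32.7 0 0 0 0.0532 1" --pt "17.6 -32.7 0 0 0 0.0532 1" --pt "17.6 -32.7 0 0 0 0.0532 1" --pt "17.6 -32.7 0 0 0 0.0532 1"

```text
t: 0.52
position: [0.3308, 0.4914, 0.2136]
orientation: [-3.141, -0.0, 3.057]
ft_force: [1.1, 0.3, 0.1]
grip_width: 0.0914
grip_force: 0.0
```

Request:
carry_out --pt "17.6 -32.7 0 0 0 0.0532 1" --pt "17.6 -32.7 0 0 0 0.0532 1" --pt "17.6 -32.7 0 0 0 0.0532 1" --pt "17.6 -32.7 0 0 0 0.0532 1" --pt "17.6 -32.7 0 0 0 0.0532 1"

```text
t: 0.93
position: [0.4189, 0.3279, 0.2139]
orientation: [-3.142, -0.0, -2.961]
ft_force: [-0.7, -0.7, -0.2]
grip_width: 0.0914
grip_force: 0.0
```

Request:
carry_out --pt "17.6 -32.7 0 0 0 0.0532 1" --pt "17.6 -32.7 0 0 0 0.0532 1" --pt "17.6 -32.7 0 0 0 0.0532 1" --pt "17.6 -32.7 0 0 0 0.0532 1" --pt "0 0 0 0 0 0 1"

```text
t: 1.35
position: [0.491, 0.1947, 0.2139]
orientation: [-3.141, 0.0, -2.75]
ft_force: [0.5, 0.6, -0.2]
grip_width: 0.0913
grip_force: 0.0
```

Request:
carry_out --pt "-1 2 -40 0 0 0 1" --pt "-1 1.5 -40 0 0 0 1" --pt "0 0 -40 0 0 0 1" --pt "0 0 0 0 0 0 1" --pt "0 0 0 0 0 0 1"

```text
t: 1.77
position: [0.4856, 0.202, 0.093]
orientation: [3.141, -0.004, -2.751]
ft_force: [1.1, 0.6, 0.5]
grip_width: 0.0911
grip_force: 0.0
```

Run:
```python
from h import *
from plant import manip
o=manip.get_obs(); print(o["position"],o["orientation"])
c=manip.read_camera("side"); cv2.imwrite("pics/s1.png",cv2.resize(c["color"][250:400,290:490,::-1],None,fx=4,fy=4,interpolation=cv2.INTER_CUBIC))
print(proj(c,[o["position"],[.4888,.199,.078],[.4888,.199,.036]]))
```

```text
[0.48564235 0.2020408  0.09295015] [ 3.14140195 -0.00436977 -2.75063769]
[[387.32784396 329.18680133]
 [384.59223551 335.61168639]
 [383.09561237 356.777839  ]]
```

View pics/s1.png

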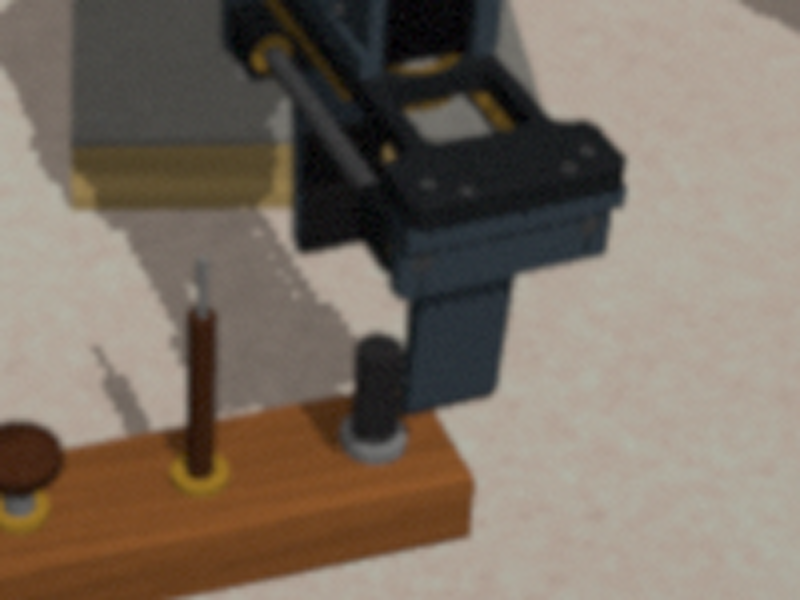

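The view shows the near finger at crop (455,400) and the far one at (330,245), straddling the pin at crop (378,390). The scriber and tamper are clear of the gripper. I'll fine-correct, descend and close.

Request:
carry_out --pt "1 -1 -20 0 0 0 1" --pt "1 -1.5 -20 0 0 0 1" --pt "0 0 -10 0 0 0 1" --pt "0 0 0 0 0 0 1" --pt "0 0 0 0 0 0 1"

```text
t: 2.23
position: [0.4898, 0.2003, 0.0455]
orientation: [-3.142, 0.001, -2.751]
ft_force: [1.2, 0.1, 1.0]
grip_width: 0.091
grip_force: 0.0
```

Request:
carry_out --pt "0 0 0 0 0 0 -0.5" --pt "0 0 0 0 0 0 -0.5" --pt "0 0 0 0 0 0 -0.5" --pt "0 0 0 0 0 0 -0.5" --pt "0 0 0 0 0 0 -0.5"

```text
t: 2.65
position: [0.4891, 0.1999, 0.0443]
orientation: [-3.142, 0.0, -2.751]
ft_force: [0.7, 0.6, 0.0]
grip_width: 0.0606
grip_force: 0.0
```

Request:
carry_out --pt "0 0 0 0 0 0 -1" --pt "0 0 0 0 0 0 -1" --pt "0 0 0 0 0 0 -1" --pt "0 0 0 0 0 0 -1" --pt "0 0 0 0 0 0 -1"

```text
t: 3.07
position: [0.4889, 0.1999, 0.0439]
orientation: [-3.142, -0.0, -2.751]
ft_force: [0.1, -0.4, -0.5]
grip_width: 0.0272
grip_force: 0.0
```

Request:
carry_out --pt "0 0 0 0 0 0 -1" --pt "0 0 0 0 0 0 -1" --pt "0 0 0 0 0 0 -1" --pt "0 0 0 0 0 0 -1" --pt "0 0 0 0 0 0 -1"

```text
t: 3.48
position: [0.4889, 0.1998, 0.0439]
orientation: [-3.142, -0.0, -2.751]
ft_force: [-0.6, 0.0, -1.3]
grip_width: 0.0174
grip_force: 30.0
```

Request:
carry_out --pt "0 0 8 0 0 0 -1" --pt "0 0 14 0 0 0 -1" --pt "0 0 22 0 0 0 -1" --pt "0 0 26 0 0 0 -1" --pt "0 0 26 0 0 0 -1"

```text
t: 3.9
position: [0.4885, 0.1997, 0.1412]
orientation: [3.142, -0.001, -2.751]
ft_force: [-0.2, 0.6, -1.2]
grip_width: 0.0172
grip_force: 30.0
```

Request:
carry_out --pt "0 0 0 0 0 0 -1" --pt "0 0 0 0 0 0 -1" --pt "0 0 0 0 0 0 -1" --pt "0 0 0 0 0 0 -1"

```text
t: 4.23
position: [0.4883, 0.1996, 0.1391]
orientation: [3.142, -0.002, -2.751]
ft_force: [0.5, -0.4, -1.3]
grip_width: 0.0175
grip_force: 30.0
```

Run:
```python
from h import *
from plant import manip
o=manip.get_obs(); print(o["position"],o["ft_force"],o["moment"],o["grip_width"],o["joint_pos"])
c=manip.read_camera("side"); cv2.imwrite("pics/s2.png",cv2.resize(c["color"][230:380,310:460,::-1],None,fx=4,fy=4,interpolation=cv2.INTER_CUBIC))
p=o["position"]; print(proj(c,[p,p-[0,0,.0319],p-[0,0,.0139]]))
```

```text
[0.48825242 0.19958865 0.13905153] [ 0.46073007 -0.35846034 -1.34271445] [0.08720349 0.06115748 0.00489964] 0.017485175371950972 [ 3.43869076e-01  2.19855862e-01  2.11530212e+00 -7.21958632e-06
  8.08014320e-01 -1.61789029e+00]
[[387.28044102 303.00914383]
 [386.05334288 320.50620038]
 [386.74066627 310.7221126 ]]
```

View pics/s2.png

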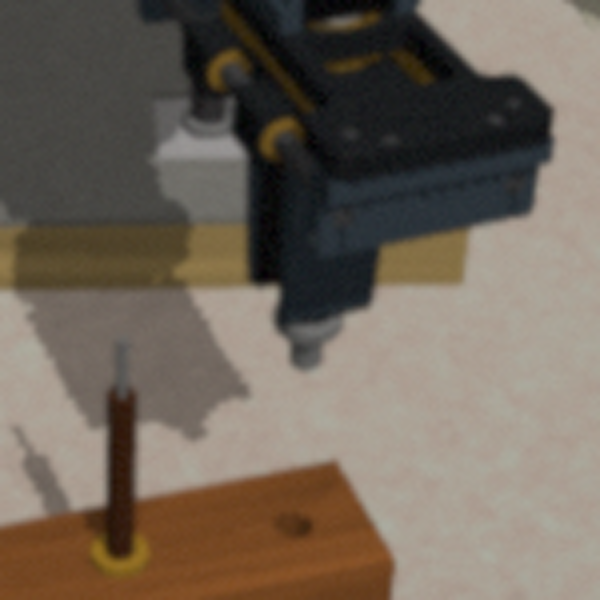

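The pin's foot is at crop (305,360), i.e. image (386,320), where I predicted it, and the pin hangs straight. The empty rack hole is at crop (295,523). I'll carry it over to the window, with the foot at z≈0.107, above the fitted pin's top at 0.084.

Request:
carry_out --pt "3 -25 0 0 0 0 -1" --pt "4 -38 0 0 0 0 -1" --pt "4 -38 0 0 0 0 -1" --pt "4 -38 0 0 0 0 -1" --pt "4 -38 0 0 0 0 -1"

```text
t: 4.7
position: [0.5073, 0.0212, 0.1391]
orientation: [3.141, -0.001, -2.75]
ft_force: [2.0, 0.3, -1.4]
grip_width: 0.0175
grip_force: 30.0
```

Request:
carry_out --pt "4 -38 0 0 0 0 -1" --pt "4 -38 0 0 0 0 -1" --pt "4 -38 0 0 0 0 -1" --pt "4 -38 0 0 0 0 -1" --pt "4 -38 0 0 0 0 -1"

```text
t: 5.12
position: [0.5273, -0.169, 0.139]
orientation: [3.141, -0.001, -2.751]
ft_force: [0.2, -0.1, -1.5]
grip_width: 0.0173
grip_force: 30.0
```

Request:
carry_out --pt "5 -38 0 0 0 0 -1" --pt "4 -32 0 0 0 0 -1" --pt "1 -14 0 0 0 0 -1" --pt "0 0 0 0 0 0 -1" --pt "0 0 0 0 0 0 -1"

```text
t: 5.53
position: [0.5373, -0.251, 0.1389]
orientation: [3.14, -0.001, -2.752]
ft_force: [-0.2, 0.7, -1.0]
grip_width: 0.0172
grip_force: 30.0
```

Request:
carry_out --pt "0 0 -15 0 0 0 -1" --pt "0 0 -25 0 0 0 -1" --pt "0 0 -15 0 0 0 -1" --pt "0 0 -6 0 0 0 -1" --pt "0 0 0 0 0 0 -1"

```text
t: 5.95
position: [0.5369, -0.2494, 0.0774]
orientation: [3.139, -0.002, -2.749]
ft_force: [-0.6, -0.4, -1.6]
grip_width: 0.0175
grip_force: 30.0
```

Request:
carry_out --pt "0 0 0 0 0 0 -1" --pt "0 0 0 0 0 0 -1"

```text
t: 6.12
position: [0.5385, -0.2509, 0.0799]
orientation: [-3.141, 0.001, -2.75]
ft_force: [0.4, -0.7, -0.9]
grip_width: 0.0171
grip_force: 30.0
```

Run:
```python
from h import *
from plant import manip
o=manip.get_obs(); print(o["position"],o["orientation"],o["ft_force"],o["joint_pos"])
for n in("side","top"):
    c=manip.read_camera(n); p=o["position"]-[0,0,.0319]; u=proj(c,p)[0]; print(n,u)
    x,y=(u-[50,50]).astype(int); i=cv2.resize(c["color"][y:y+100,x:x+100,::-1],(400,400),interpolation=cv2.INTER_CUBIC)
    I=i if n=="side" else np.hstack([I,i])
cv2.imwrite("pics/w.png",I)
```

```text
[ 0.53853166 -0.25092267  0.07991435] [-3.14071836e+00  7.93007489e-04 -2.75011755e+00] [ 0.39677654 -0.70157718 -0.94233244] [-4.75274266e-01  4.07495409e-01  1.99741142e+00  5.74061425e-05
  7.35506098e-01 -2.43758790e+00]
side [356.67721953 214.09161859]
top [373.10133767 280.14237779]
```

View pics/w.png

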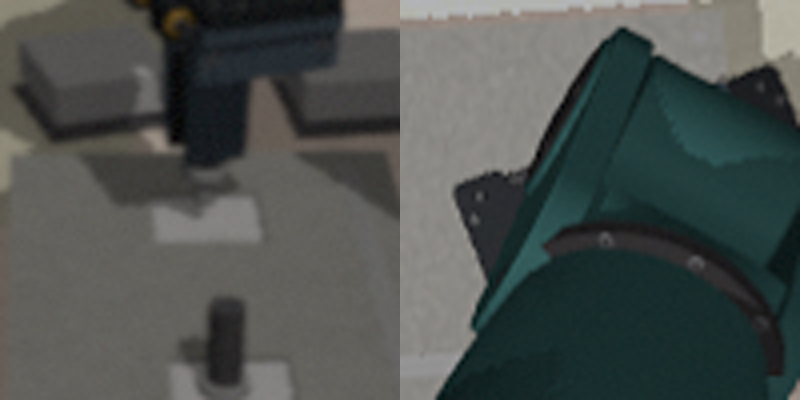

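The crop shows the foot at left crop (208,190), hovering just over the empty window (155–262, 195–243); in the top view the arm hides the window. I'll go to a search corner and feel down for the floor.

Request:
carry_out --pt "-3 -3 -2 0 0 0 -1" --pt "-3 -2 -2 0 0 0 -1" --pt "-2 -2 -2 0 0 0 -1" --pt "0 0 0 0 0 0 -1" --pt "0 0 0 0 0 0 -1"

```text
t: 6.63
position: [0.5296, -0.2583, 0.0728]
orientation: [3.141, -0.0, -2.751]
ft_force: [0.1, -0.6, -0.6]
grip_width: 0.0173
grip_force: 30.0
```

Request:
carry_out --pt "0 0 0 0 0 0 -1" --pt "0 0 0 0 0 0 -1" --pt "0 0 0 0 0 0 -1" --pt "0 0 0 0 0 0 -1"

```text
t: 6.97
position: [0.53, -0.2581, 0.073]
orientation: [-3.142, 0.0, -2.75]
ft_force: [0.3, 0.1, -1.3]
grip_width: 0.0172
grip_force: 30.0
```

Request:
carry_out --pt "0 0 -1 0 0 0 -1" --pt "0 0 0 0 0 0 -1" --pt "0 0 0 0 0 0 -1"

```text
t: 7.22
position: [0.5299, -0.2581, 0.0719]
orientation: [3.142, -0.0, -2.751]
ft_force: [0.2, -0.4, -1.6]
grip_width: 0.0173
grip_force: 30.0
```

Request:
carry_out --pt "0 0 -1 0 0 0 -1" --pt "0 0 0 0 0 0 -1" --pt "0 0 0 0 0 0 -1"

```text
t: 7.47
position: [0.5299, -0.2581, 0.0708]
orientation: [3.141, -0.0, -2.751]
ft_force: [-0.6, 0.3, -1.0]
grip_width: 0.0173
grip_force: 30.0
```

Request:
carry_out --pt "0 0 -1 0 0 0 -1" --pt "0 0 0 0 0 0 -1" --pt "0 0 0 0 0 0 -1"

```text
t: 7.72
position: [0.5299, -0.2581, 0.0699]
orientation: [3.142, -0.0, -2.751]
ft_force: [0.3, -0.5, -1.2]
grip_width: 0.0171
grip_force: 30.0
```

Tracking is precise when settled. The next 0.5 mm steps go down to contact, expected near z = 0.068.

Request:
carry_out --pt "0 0 -1 0 0 0 -1" --pt "0 0 0 0 0 0 -1" --pt "0 0 0 0 0 0 -1"

```text
t: 7.97
position: [0.5299, -0.2581, 0.0689]
orientation: [3.142, -0.0, -2.751]
ft_force: [-0.0, 0.4, -1.5]
grip_width: 0.0173
grip_force: 30.0
```

Request:
carry_out --pt "0 0 -0.5 0 0 0 -1" --pt "0 0 0 0 0 0 -1"

```text
t: 8.13
position: [0.5299, -0.2581, 0.0684]
orientation: [3.142, -0.0, -2.751]
ft_force: [0.1, -0.1, -1.9]
grip_width: 0.0172
grip_force: 30.0
```

Request:
carry_out --pt "0 0 -0.5 0 0 0 -1" --pt "0 0 0 0 0 0 -1"

```text
t: 8.3
position: [0.53, -0.2581, 0.0679]
orientation: [-3.142, 0.0, -2.751]
ft_force: [0.1, 0.6, -1.2]
grip_width: 0.0173
grip_force: 30.0
```

Request:
carry_out --pt "0 0 -0.5 0 0 0 -1" --pt "0 0 0 0 0 0 -1"

```text
t: 8.47
position: [0.5299, -0.2582, 0.0674]
orientation: [-3.142, 0.0, -2.751]
ft_force: [-0.9, 0.8, 0.4]
grip_width: 0.0171
grip_force: 30.0
```

Request:
carry_out --pt "0 0 -0.5 0 0 0 -1" --pt "0 0 0 0 0 0 -1"

```text
t: 8.63
position: [0.53, -0.2582, 0.067]
orientation: [-3.142, 0.0, -2.751]
ft_force: [-1.1, 0.8, 2.2]
grip_width: 0.0174
grip_force: 30.0
```

Contact is at TCP z≈0.0678, and the force slope matches the springs. I'll press to about 1.9 mm (fz ≈ +5) and sweep along +x in 2 mm steps, watching for fz to dip.

Request:
carry_out --pt "0 0 -0.5 0 0 0 -1" --pt "0 0 -0.5 0 0 0 -1" --pt "0 0 0 0 0 0 -1"

```text
t: 8.88
position: [0.5301, -0.2582, 0.066]
orientation: [-3.141, 0.0, -2.751]
ft_force: [-1.6, 0.7, 4.7]
grip_width: 0.0176
grip_force: 30.0
```

Request:
carry_out --pt "2 0 0 0 0 0 -1" --pt "0 0 0 0 0 0 -1"

```text
t: 9.05
position: [0.5317, -0.2581, 0.0659]
orientation: [3.141, -0.001, -2.75]
ft_force: [-3.6, 0.4, 6.1]
grip_width: 0.0172
grip_force: 30.0
```

Request:
carry_out --pt "2 0 0 0 0 0 -1" --pt "0 0 0 0 0 0 -1"

```text
t: 9.22
position: [0.5337, -0.2581, 0.0659]
orientation: [3.141, -0.001, -2.75]
ft_force: [-3.4, 0.1, 5.4]
grip_width: 0.0177
grip_force: 30.0
```

Request:
carry_out --pt "2 0 0 0 0 0 -1" --pt "0 0 0 0 0 0 -1"

```text
t: 9.38
position: [0.5357, -0.2581, 0.0659]
orientation: [3.141, -0.001, -2.75]
ft_force: [-3.6, -0.0, 4.6]
grip_width: 0.0176
grip_force: 30.0
```

Request:
carry_out --pt "2 0 0 0 0 0 -1" --pt "0 0 0 0 0 0 -1"

```text
t: 9.55
position: [0.5376, -0.2581, 0.0659]
orientation: [3.141, -0.001, -2.751]
ft_force: [-3.1, 0.1, 5.3]
grip_width: 0.0175
grip_force: 30.0
```

Request:
carry_out --pt "2 0 0 0 0 0 -1" --pt "0 0 0 0 0 0 -1"

```text
t: 9.72
position: [0.5396, -0.2581, 0.0659]
orientation: [3.141, -0.001, -2.75]
ft_force: [-3.4, 0.6, 4.9]
grip_width: 0.0174
grip_force: 30.0
```

Request:
carry_out --pt "2 0 0 0 0 0 -1" --pt "0 0 0 0 0 0 -1"

```text
t: 9.88
position: [0.5416, -0.2581, 0.0659]
orientation: [3.141, -0.001, -2.75]
ft_force: [-3.2, 0.2, 6.1]
grip_width: 0.0175
grip_force: 30.0
```

Request:
carry_out --pt "2 0 0 0 0 0 -1" --pt "0 0 0 0 0 0 -1"

```text
t: 10.05
position: [0.5436, -0.2581, 0.0659]
orientation: [3.141, -0.001, -2.751]
ft_force: [-4.6, 1.1, 5.3]
grip_width: 0.0172
grip_force: 30.0
```

Request:
carry_out --pt "2 0 0 0 0 0 -1" --pt "0 0 0 0 0 0 -1"

```text
t: 10.22
position: [0.5456, -0.2581, 0.0659]
orientation: [3.141, -0.001, -2.75]
ft_force: [-3.4, 0.3, 5.0]
grip_width: 0.0171
grip_force: 30.0
```

Request:
carry_out --pt "0 1.5 0 0 0 0 -1" --pt "0 1.5 0 0 0 0 -1" --pt "0 0 0 0 0 0 -1"

```text
t: 10.47
position: [0.5463, -0.2554, 0.0662]
orientation: [-3.141, 0.0, -2.75]
ft_force: [-0.8, -2.7, 4.7]
grip_width: 0.0172
grip_force: 30.0
```

Nothing on that line. Next comes the line at y = −0.255, sweeping −x.

Request:
carry_out --pt "-2 0 0 0 0 0 -1" --pt "0 0 0 0 0 0 -1"

```text
t: 10.63
position: [0.5444, -0.2554, 0.0662]
orientation: [-3.141, 0.001, -2.751]
ft_force: [3.6, -1.8, 5.2]
grip_width: 0.0177
grip_force: 30.0
```

Request:
carry_out --pt "-2 0 0 0 0 0 -1" --pt "0 0 0 0 0 0 -1"

```text
t: 10.8
position: [0.5421, -0.2552, 0.0661]
orientation: [-3.141, 0.001, -2.751]
ft_force: [3.0, -1.2, 4.8]
grip_width: 0.0169
grip_force: 30.0
```

Request:
carry_out --pt "-2 0 0 0 0 0 -1" --pt "0 0 0 0 0 0 -1"

```text
t: 10.97
position: [0.5399, -0.2552, 0.066]
orientation: [-3.141, 0.0, -2.751]
ft_force: [4.0, -1.1, 5.4]
grip_width: 0.0173
grip_force: 30.0
```

Request:
carry_out --pt "-2 0 0 0 0 0 -1" --pt "0 0 0 0 0 0 -1"

```text
t: 11.13
position: [0.5377, -0.2551, 0.0659]
orientation: [3.142, 0.0, -2.751]
ft_force: [4.1, -0.9, 4.6]
grip_width: 0.0173
grip_force: 30.0
```

Request:
carry_out --pt "-2 0 0 0 0 0 -1" --pt "0 0 0 0 0 0 -1"

```text
t: 11.3
position: [0.5357, -0.2551, 0.066]
orientation: [3.142, -0.0, -2.751]
ft_force: [3.2, -1.1, 4.3]
grip_width: 0.0173
grip_force: 30.0
```

Request:
carry_out --pt "-2 0 0 0 0 0 -1" --pt "0 0 0 0 0 0 -1"

```text
t: 11.47
position: [0.5335, -0.2551, 0.0659]
orientation: [3.141, -0.0, -2.751]
ft_force: [3.4, -1.0, 5.0]
grip_width: 0.0171
grip_force: 30.0
```

Request:
carry_out --pt "-2 0 0 0 0 0 -1" --pt "0 0 0 0 0 0 -1"

```text
t: 11.63
position: [0.5314, -0.255, 0.0658]
orientation: [3.141, -0.0, -2.751]
ft_force: [2.0, -0.3, 5.7]
grip_width: 0.0173
grip_force: 30.0
```

Request:
carry_out --pt "-2 0 0 0 0 0 -1" --pt "0 0 0 0 0 0 -1"

```text
t: 11.8
position: [0.5294, -0.255, 0.0658]
orientation: [3.141, -0.0, -2.751]
ft_force: [1.8, -0.3, 5.1]
grip_width: 0.0176
grip_force: 30.0
```

Request:
carry_out --pt "0 1.5 0 0 0 0 -1" --pt "0 1.5 0 0 0 0 -1" --pt "0 0 0 0 0 0 -1"

```text
t: 12.05
position: [0.5296, -0.2519, 0.0658]
orientation: [3.141, -0.001, -2.751]
ft_force: [0.7, -1.3, 3.9]
grip_width: 0.0173
grip_force: 30.0
```

Request:
carry_out --pt "2 0 0 0 0 0 -1" --pt "0 0 0 0 0 0 -1"

```text
t: 12.22
position: [0.5315, -0.2517, 0.0655]
orientation: [3.14, -0.001, -2.751]
ft_force: [-1.3, -1.7, 0.9]
grip_width: 0.0173
grip_force: 30.0
```

Request:
carry_out --pt "2 0 0 0 0 0 -1" --pt "0 0 0 0 0 0 -1"

```text
t: 12.38
position: [0.5333, -0.2517, 0.0654]
orientation: [3.14, -0.001, -2.75]
ft_force: [-3.6, 0.2, 0.8]
grip_width: 0.0172
grip_force: 30.0
```

Request:
carry_out --pt "2 0 0 0 0 0 -1" --pt "0 0 0 0 0 0 -1"

```text
t: 12.55
position: [0.5345, -0.2515, 0.0652]
orientation: [3.139, -0.003, -2.75]
ft_force: [-7.7, 1.0, 1.2]
grip_width: 0.0173
grip_force: 30.0
```

Request:
carry_out --pt "2 0 0 0 0 0 -1" --pt "0 0 0 0 0 0 -1"

```text
t: 12.72
position: [0.536, -0.2512, 0.065]
orientation: [3.138, -0.003, -2.75]
ft_force: [-9.8, 2.8, 3.1]
grip_width: 0.0175
grip_force: 30.0
```

Request:
carry_out --pt "2 0 0 0 0 0 -1" --pt "0 0 0 0 0 0 -1"

```text
t: 12.88
position: [0.5378, -0.2509, 0.0648]
orientation: [3.137, -0.004, -2.751]
ft_force: [-10.7, 4.9, 3.1]
grip_width: 0.0172
grip_force: 30.0
```

Request:
carry_out --pt "2 0 0 0 0 0 -1" --pt "0 0 0 0 0 0 -1"

```text
t: 13.05
position: [0.5396, -0.2506, 0.0648]
orientation: [3.137, -0.004, -2.751]
ft_force: [-10.6, 5.5, 2.6]
grip_width: 0.0172
grip_force: 30.0
```

Request:
carry_out --pt "2 0 0 0 0 0 -1" --pt "0 0 0 0 0 0 -1"

```text
t: 13.22
position: [0.5415, -0.2504, 0.0646]
orientation: [3.136, -0.004, -2.751]
ft_force: [-8.8, 7.8, 3.0]
grip_width: 0.0175
grip_force: 30.0
```

Request:
carry_out --pt "2 0 0 0 0 0 -1" --pt "0 0 0 0 0 0 -1"

```text
t: 13.38
position: [0.5432, -0.2501, 0.0645]
orientation: [3.135, -0.004, -2.751]
ft_force: [-10.4, 9.7, 3.7]
grip_width: 0.0174
grip_force: 30.1
```

Request:
carry_out --pt "0 1.5 0 0 0 0 -1" --pt "0 1.5 0 0 0 0 -1" --pt "0 0 0 0 0 0 -1"

```text
t: 13.63
position: [0.5441, -0.2483, 0.065]
orientation: [3.139, -0.003, -2.75]
ft_force: [-8.4, 0.3, 0.6]
grip_width: 0.0173
grip_force: 30.0
```

fz dropped at x≈0.532, y≈−0.252, where the foot entered the hole. The lateral force then built up, so the pin is probably leaning in the grip. I'll go back the same way to stand it up again.

Request:
carry_out --pt "0 -1.5 0 0 0 0 -1" --pt "0 -1.5 0 0 0 0 -1" --pt "-2 0 0 0 0 0 -1" --pt "-2 0 0 0 0 0 -1" --pt "0 0 0 0 0 0 -1"

```text
t: 14.05
position: [0.5414, -0.2513, 0.0655]
orientation: [3.14, -0.0, -2.751]
ft_force: [-2.6, 6.2, 2.5]
grip_width: 0.0173
grip_force: 30.0
```

Request:
carry_out --pt "-2 0 0 0 0 0 -1" --pt "0 0 0 0 0 0 -1" --pt "0 0 0 0 0 0 -1"

```text
t: 14.3
position: [0.54, -0.252, 0.0659]
orientation: [3.141, 0.0, -2.751]
ft_force: [-0.8, 2.8, 2.0]
grip_width: 0.0175
grip_force: 30.0
```

Request:
carry_out --pt "-2 0 0 0 0 0 -1" --pt "0 0 0 0 0 0 -1" --pt "0 0 0 0 0 0 -1"

```text
t: 14.55
position: [0.538, -0.2523, 0.066]
orientation: [-3.141, 0.0, -2.751]
ft_force: [0.6, 1.0, 1.9]
grip_width: 0.0172
grip_force: 30.0
```

Run:
```python
from h import *
from plant import manip
o=manip.get_obs(); print(o["position"],o["ft_force"],o["moment"])
c=manip.read_camera("side"); x,y=317,165
cv2.imwrite("pics/w2.png",cv2.resize(c["color"][y:y+80,x:x+80,::-1],(560,560),interpolation=cv2.INTER_CUBIC))
print((proj(c,[o["position"],o["position"]-[0,0,.03]])-[x,y])*7)
```

```text
[ 0.53803382 -0.25231307  0.066046  ] [0.61812653 1.01486214 1.87130897] [ 0.13996904 -0.10548203  0.01563085]
[[280.94581061 290.63440327]
 [278.38243417 375.12629066]]
```

View pics/w2.png

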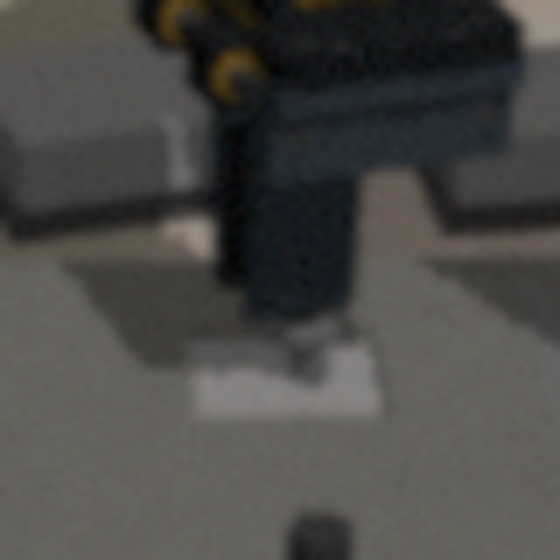

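The image shows the foot still in the floor at crop (308,372), about 9 mm toward −x of the TCP line, so the pin leans in the grip with its foot captured near x≈0.531. I'll keep backing up to bring the TCP over it.

Request:
carry_out --pt "-2 0 0 0 0 0 -1" --pt "0 0 0 0 0 0 -1" --pt "0 0 0 0 0 0 -1"

```text
t: 14.85
position: [0.5359, -0.2523, 0.066]
orientation: [-3.141, 0.0, -2.751]
ft_force: [1.2, 0.5, 2.3]
grip_width: 0.0175
grip_force: 30.0
```

Request:
carry_out --pt "-2 0 0 0 0 0 -1" --pt "0 0 0 0 0 0 -1" --pt "0 0 0 0 0 0 -1"

```text
t: 15.1
position: [0.534, -0.2522, 0.066]
orientation: [-3.141, 0.0, -2.751]
ft_force: [1.6, -0.7, 2.5]
grip_width: 0.0174
grip_force: 30.0
```

Request:
carry_out --pt "-1 0 0 0 0 0 -1" --pt "-1 0 0 0 0 0 -1" --pt "0 0 0 0 0 0 -1"

```text
t: 15.35
position: [0.532, -0.2522, 0.066]
orientation: [-3.141, 0.0, -2.751]
ft_force: [2.0, 0.1, 3.1]
grip_width: 0.0173
grip_force: 30.0
```

Run:
```python
from h import *
from plant import manip
d=pickle.load(open("c0.pkl","rb")); S=d["side"]
print(plane(S,[[361,217.5],[361,218.8]],.0355))
o=manip.get_obs(); print(o["position"],o["ft_force"],o["moment"])
c=manip.read_camera("side"); x,y=337,190
cv2.imwrite("pics/w3.png",cv2.resize(c["color"][y:y+45,x:x+45,::-1],(585,585),interpolation=cv2.INTER_CUBIC))
print((proj(c,[o["position"],o["position"]-[0,0,.032]])-[x,y])*13)
```

```text
[[ 0.52870209 -0.25915265  0.0355    ]
 [ 0.52862489 -0.25294554  0.0355    ]]
[ 0.53198587 -0.25221373  0.0660377 ] [2.03188131 0.11723648 3.14494538] [ 0.0558219  -0.57878141 -0.0028133 ]
[[297.56573712 216.07787274]
 [292.02671259 383.36298003]]
```

View pics/w3.png

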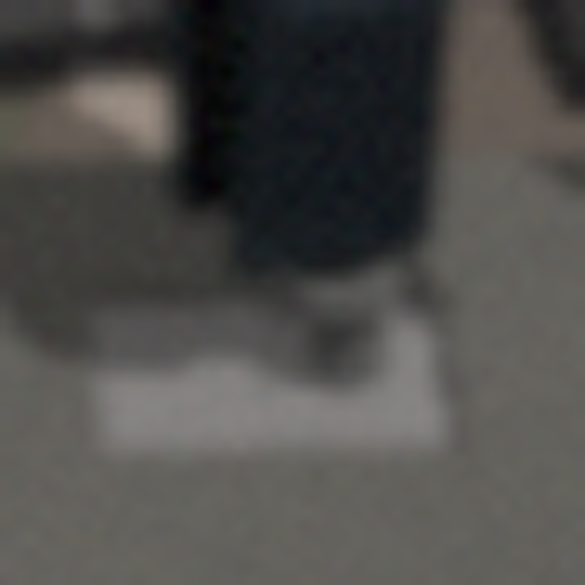

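The foot is at crop (348,375), against (292,383) for an upright pin. It leans about 8 mm toward −x and 3 mm toward −y, and it slid out of the hole on the way back. The hole itself is at about (0.532, −0.252). I'll lift a little, bring the leaning foot over the hole (TCP ≈ (0.540, −0.249)), lower, and this time go deeper before straightening.

Request:
carry_out --pt "0 0 2.5 0 0 0 -1" --pt "4 1.6 0 0 0 0 -1" --pt "4 1.6 0 0 0 0 -1" --pt "0 0 0 0 0 0 -1" --pt "0 0 0 0 0 0 -1"

```text
t: 15.82
position: [0.5399, -0.2487, 0.0681]
orientation: [3.141, -0.001, -2.75]
ft_force: [-0.6, 0.3, -0.6]
grip_width: 0.0171
grip_force: 30.0
```

Request:
carry_out --pt "0 0 -1.5 0 0 0 -1" --pt "0 0 0 0 0 0 -1" --pt "0 0 0 0 0 0 -1"

```text
t: 16.07
position: [0.5397, -0.2489, 0.0667]
orientation: [3.141, -0.0, -2.751]
ft_force: [0.5, 0.3, -1.4]
grip_width: 0.0171
grip_force: 30.0
```

Request:
carry_out --pt "0 0 -1 0 0 0 -1" --pt "0 0 0 0 0 0 -1" --pt "0 0 0 0 0 0 -1"

```text
t: 16.32
position: [0.5399, -0.2489, 0.0659]
orientation: [3.141, -0.0, -2.751]
ft_force: [0.4, -0.4, -1.3]
grip_width: 0.0174
grip_force: 30.0
```

Request:
carry_out --pt "0 0 -0.5 0 0 0 -1" --pt "0 0 0 0 0 0 -1"

```text
t: 16.48
position: [0.54, -0.249, 0.0655]
orientation: [-3.141, 0.0, -2.751]
ft_force: [-1.1, 0.2, -0.5]
grip_width: 0.0172
grip_force: 30.0
```

No contact where the floor would push back, so the foot is in the hole mouth. I'll go down 1 mm at a time.

Request:
carry_out --pt "0 0 -1 0 0 0 -1" --pt "0 0 0 0 0 0 -1"

```text
t: 16.65
position: [0.54, -0.249, 0.0645]
orientation: [-3.141, 0.0, -2.751]
ft_force: [-0.1, 1.4, 2.3]
grip_width: 0.0174
grip_force: 30.0
```

Request:
carry_out --pt "0 0 -0.7 0 0 0 -1" --pt "0 0 0 0 0 0 -1"

```text
t: 16.82
position: [0.5401, -0.249, 0.0638]
orientation: [-3.141, 0.0, -2.751]
ft_force: [-0.2, 0.6, 3.5]
grip_width: 0.0177
grip_force: 30.0
```

Request:
carry_out --pt "0 0 -0.8 0 0 0 -1" --pt "0 0 0 0 0 0 -1"

```text
t: 16.98
position: [0.5401, -0.249, 0.0631]
orientation: [-3.141, 0.0, -2.751]
ft_force: [-0.8, 0.7, 5.8]
grip_width: 0.0175
grip_force: 30.0
```

Request:
carry_out --pt "-1 -0.4 0 0 0 0 -1" --pt "0 0 0 0 0 0 -1"

```text
t: 17.15
position: [0.5396, -0.2494, 0.0633]
orientation: [-3.141, 0.001, -2.751]
ft_force: [2.8, 3.6, 4.7]
grip_width: 0.0174
grip_force: 30.0
```

Request:
carry_out --pt "-1 -0.4 0 0 0 0 -1" --pt "0 0 0 0 0 0 -1"

```text
t: 17.32
position: [0.5391, -0.2497, 0.0635]
orientation: [-3.14, 0.002, -2.751]
ft_force: [4.9, 5.6, 4.6]
grip_width: 0.0173
grip_force: 30.0
```

The wall now holds the foot (lateral force rising), so the pin is being levered upright. I'll continue.

Request:
carry_out --pt "-1 -0.6 0 0 0 0 -1" --pt "0 0 0 0 0 0 -1"

```text
t: 17.48
position: [0.5383, -0.2502, 0.0635]
orientation: [-3.141, 0.003, -2.751]
ft_force: [7.0, 7.7, 4.3]
grip_width: 0.0175
grip_force: 30.0
```

Request:
carry_out --pt "-1 -0.5 0 0 0 0 -1" --pt "0 0 0 0 0 0 -1"

```text
t: 17.65
position: [0.5373, -0.2506, 0.0635]
orientation: [-3.141, 0.003, -2.751]
ft_force: [6.8, 8.9, 4.5]
grip_width: 0.017
grip_force: 30.0
```

Request:
carry_out --pt "-1 -0.4 0 0 0 0 -1" --pt "0 0 0 0 0 0 -1"

```text
t: 17.82
position: [0.5363, -0.251, 0.0635]
orientation: [-3.141, 0.003, -2.751]
ft_force: [7.3, 8.0, 6.4]
grip_width: 0.0174
grip_force: 30.0
```

Request:
carry_out --pt "-1.3 0.4 0 0 0 0 -1" --pt "0 0 0 0 0 0 -1"

```text
t: 17.98
position: [0.5354, -0.251, 0.0637]
orientation: [-3.139, 0.003, -2.751]
ft_force: [7.6, 6.2, 6.0]
grip_width: 0.0173
grip_force: 30.0
```

Request:
carry_out --pt "-1 -0.2 0 0 0 0 -1" --pt "0 0 0 0 0 0 -1"

```text
t: 18.15
position: [0.5346, -0.2513, 0.0638]
orientation: [-3.139, 0.003, -2.751]
ft_force: [8.7, 4.8, 4.6]
grip_width: 0.0173
grip_force: 30.0
```

Request:
carry_out --pt "-1 -0.4 0 0 0 0 -1" --pt "0 0 0 0 0 0 -1"

```text
t: 18.32
position: [0.5335, -0.2517, 0.0638]
orientation: [-3.139, 0.003, -2.751]
ft_force: [8.6, 5.1, 5.8]
grip_width: 0.0173
grip_force: 30.0
```

Request:
carry_out --pt "-1 -0.2 0 0 0 0 -1" --pt "0 0 0 0 0 0 -1"

```text
t: 18.48
position: [0.5327, -0.252, 0.0639]
orientation: [-3.139, 0.003, -2.751]
ft_force: [7.8, 4.2, 4.6]
grip_width: 0.0172
grip_force: 30.0
```

Request:
carry_out --pt "-1 -0.2 0 0 0 0 -1" --pt "0 0 0 0 0 0 -1" --pt "0 0 0 0 0 0 -1"

```text
t: 18.73
position: [0.5318, -0.2523, 0.0639]
orientation: [-3.139, 0.004, -2.751]
ft_force: [8.0, 5.3, 4.6]
grip_width: 0.0173
grip_force: 30.0
```

Run:
```python
from h import *
from plant import manip
o=manip.get_obs(); print(o["position"],o["ft_force"],o["moment"])
c=manip.read_camera("side"); x,y=337,190
cv2.imwrite("pics/w4.png",cv2.resize(c["color"][y:y+45,x:x+45,::-1],(585,585),interpolation=cv2.INTER_CUBIC))
print((proj(c,[o["position"],o["position"]-[0,0,.014],o["position"]-[0,0,.029]])-[x,y])*13)
```

```text
[ 0.53177203 -0.25226891  0.06394064] [8.04276634 5.2662574  4.58138726] [ 0.83307141 -1.81278915 -0.02502994]
[[298.46985803 227.06269572]
 [296.02935182 300.65524432]
 [293.43722963 378.58814752]]
```

View pics/w4.png

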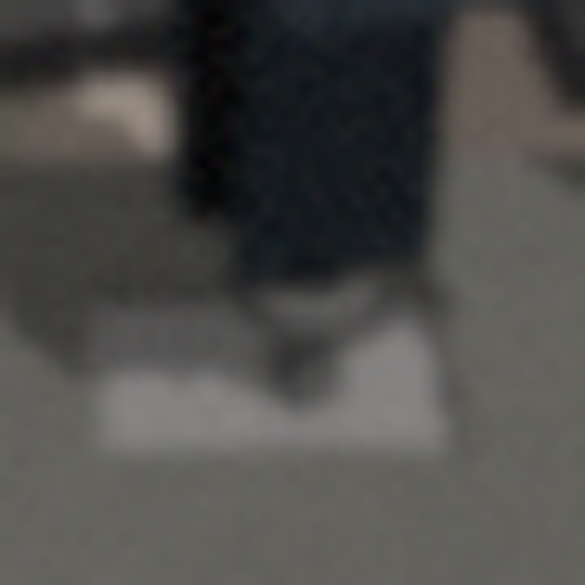

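The foot is now at about crop (305,395), against 293 if upright, so the lean is nearly gone (about 2 mm left). I'll go a little further, then release the side load and press down gently.

Request:
carry_out --pt "-1 -0.4 0 0 0 0 -1" --pt "-1 -0.2 0 0 0 0 -1" --pt "0 0 0 0 0 0 -1"

```text
t: 19.03
position: [0.5298, -0.253, 0.064]
orientation: [-3.139, 0.004, -2.751]
ft_force: [8.5, 2.9, 5.6]
grip_width: 0.0173
grip_force: 30.0
```

Request:
carry_out --pt "0.7 0.5 0 0 0 0 -1" --pt "0.7 0.5 0 0 0 0 -1" --pt "0 0 0 0 0 0 -1"

```text
t: 19.28
position: [0.5306, -0.2521, 0.0637]
orientation: [-3.139, 0.002, -2.75]
ft_force: [4.2, -1.2, 5.2]
grip_width: 0.0174
grip_force: 30.0
```

Request:
carry_out --pt "0 0 -0.7 0 0 0 -1" --pt "0 0 0 0 0 0 -1"

```text
t: 19.45
position: [0.5306, -0.2522, 0.0631]
orientation: [-3.139, 0.002, -2.751]
ft_force: [3.8, -1.0, 7.5]
grip_width: 0.0174
grip_force: 30.0
```

Request:
carry_out --pt "0 0 1 0 0 0 -1" --pt "0.8 -0.2 0 0 0 0 -1" --pt "0 0 0 0 0 0 -1"

```text
t: 19.7
position: [0.5308, -0.2522, 0.0638]
orientation: [-3.14, 0.001, -2.751]
ft_force: [2.5, -0.7, 4.9]
grip_width: 0.0175
grip_force: 30.0
```

Request:
carry_out --pt "0.6 0 0 0 0 0 -1" --pt "0 0 0 0 0 0 -1"

```text
t: 19.87
position: [0.5311, -0.2519, 0.0635]
orientation: [-3.14, 0.001, -2.751]
ft_force: [3.9, -0.2, 0.1]
grip_width: 0.0172
grip_force: 30.0
```

Request:
carry_out --pt "0.6 0 0 0 0 0 -1" --pt "0 0 0 0 0 0 -1"

```text
t: 20.03
position: [0.5313, -0.2518, 0.0633]
orientation: [-3.141, 0.0, -2.75]
ft_force: [4.1, -1.7, -0.1]
grip_width: 0.0176
grip_force: 30.0
```

fz dropped to zero, so the foot is seated in the hole mouth and the floor is back up. Pressing down now.

Request:
carry_out --pt "0.4 0 -1 0 0 0 -1" --pt "0 0 0 0 0 0 -1"

```text
t: 20.2
position: [0.5315, -0.2517, 0.0622]
orientation: [-3.141, 0.0, -2.751]
ft_force: [2.3, -1.8, 2.1]
grip_width: 0.0173
grip_force: 30.0
```

Request:
carry_out --pt "0.4 0 -1 0 0 0 -1" --pt "0 0 0 0 0 0 -1"

```text
t: 20.37
position: [0.5317, -0.2516, 0.061]
orientation: [3.141, -0.0, -2.751]
ft_force: [2.0, -2.0, 2.8]
grip_width: 0.0172
grip_force: 30.0
```

Request:
carry_out --pt "0.3 -0.3 -1 0 0 0 -1" --pt "0 0 0 0 0 0 -1"

```text
t: 20.53
position: [0.5318, -0.2517, 0.0599]
orientation: [3.141, -0.001, -2.751]
ft_force: [0.2, -0.2, 2.5]
grip_width: 0.0175
grip_force: 30.0
```

Request:
carry_out --pt "0.3 -0.3 -1 0 0 0 -1" --pt "0 0 0 0 0 0 -1"

```text
t: 20.7
position: [0.5319, -0.2519, 0.0588]
orientation: [3.141, -0.001, -2.751]
ft_force: [-0.6, 0.9, 1.6]
grip_width: 0.0175
grip_force: 30.0
```

It is sliding in freely, with the foot about 9 mm down. I'll continue toward home (TCP z≈0.050).

Request:
carry_out --pt "0 0 -1 0 0 0 -1" --pt "0 0 -1 0 0 0 -1" --pt "0 0 0 0 0 0 -1"

```text
t: 20.95
position: [0.5321, -0.252, 0.0569]
orientation: [3.141, -0.001, -2.751]
ft_force: [-1.1, 1.1, 0.5]
grip_width: 0.0173
grip_force: 30.0
```

Request:
carry_out --pt "0 0 -1 0 0 0 -1" --pt "0 0 0 0 0 0 -1"

```text
t: 21.12
position: [0.5323, -0.2522, 0.056]
orientation: [3.141, -0.0, -2.751]
ft_force: [-2.3, 1.9, 1.1]
grip_width: 0.0171
grip_force: 30.0
```

Request:
carry_out --pt "-0.3 0.2 -1 0 0 0 -1" --pt "-0.2 0.2 -1 0 0 0 -1" --pt "0 0 0 0 0 0 -1"

```text
t: 21.37
position: [0.5322, -0.252, 0.0542]
orientation: [-3.141, 0.0, -2.751]
ft_force: [0.6, -1.7, 1.1]
grip_width: 0.0175
grip_force: 30.0
```

Request:
carry_out --pt "0 0 -1 0 0 0 -1" --pt "0 0 0 0 0 0 -1"

```text
t: 21.53
position: [0.5321, -0.252, 0.0532]
orientation: [-3.141, 0.0, -2.751]
ft_force: [-0.2, -1.5, 1.1]
grip_width: 0.0176
grip_force: 30.0
```

Request:
carry_out --pt "0 0 -1 0 0 0 -1" --pt "0 0 0 0 0 0 -1"

```text
t: 21.7
position: [0.532, -0.2519, 0.0522]
orientation: [-3.141, 0.0, -2.751]
ft_force: [0.6, -0.9, 1.4]
grip_width: 0.0174
grip_force: 30.0
```

Request:
carry_out --pt "0 0 -1 0 0 0 -1" --pt "0 0 0 0 0 0 -1"

```text
t: 21.87
position: [0.532, -0.2519, 0.0511]
orientation: [-3.142, 0.0, -2.751]
ft_force: [0.3, -1.0, 0.8]
grip_width: 0.0173
grip_force: 30.0
```

Request:
carry_out --pt "0 0 -1 0 0 0 -1" --pt "0 0 0 0 0 0 -1"

```text
t: 22.03
position: [0.5319, -0.2518, 0.0501]
orientation: [-3.142, 0.0, -2.751]
ft_force: [1.4, -0.4, 1.3]
grip_width: 0.0175
grip_force: 30.0
```

Request:
carry_out --pt "0 0 -0.7 0 0 0 -1" --pt "0 0 0 0 0 0 -1"

```text
t: 22.2
position: [0.5319, -0.2518, 0.0494]
orientation: [-3.142, -0.0, -2.751]
ft_force: [-0.2, -0.6, 0.8]
grip_width: 0.017
grip_force: 30.0
```

Request:
carry_out --pt "0 0 -0.5 0 0 0 -1" --pt "0 0 0 0 0 0 -1"

```text
t: 22.37
position: [0.5319, -0.2519, 0.049]
orientation: [-3.142, 0.0, -2.751]
ft_force: [0.7, -0.8, 1.8]
grip_width: 0.0175
grip_force: 30.0
```

Request:
carry_out --pt "0 0 -0.5 0 0 0 -1" --pt "0 0 0 0 0 0 -1"

```text
t: 22.53
position: [0.532, -0.2519, 0.0485]
orientation: [-3.142, 0.0, -2.751]
ft_force: [0.1, -0.2, 2.5]
grip_width: 0.0176
grip_force: 30.0
```

Request:
carry_out --pt "0 0 -0.5 0 0 0 -1" --pt "0 0 0 0 0 0 -1"

```text
t: 22.7
position: [0.532, -0.2519, 0.0481]
orientation: [-3.142, 0.0, -2.751]
ft_force: [-0.4, -0.1, 4.1]
grip_width: 0.0175
grip_force: 30.0
```

The collar is seated, with the force rising at the spring rate. I'll ease off 1 mm and open.

Request:
carry_out --pt "0 0 0.5 0 0 0 -1" --pt "0 0 0.4 0 0 0 -1" --pt "0 0 0 0 0 0 -1"

```text
t: 22.95
position: [0.5319, -0.2518, 0.049]
orientation: [-3.142, 0.0, -2.751]
ft_force: [1.3, -1.7, 1.3]
grip_width: 0.0173
grip_force: 30.0
```

Request:
carry_out --pt "0 0 0 0 0 0 0" --pt "0 0 0 0 0 0 0" --pt "0 0 0 0 0 0 0" --pt "0 0 0 0 0 0 0" --pt "0 0 0 0 0 0 0"

```text
t: 23.37
position: [0.5318, -0.2518, 0.0488]
orientation: [3.141, -0.0, -2.751]
ft_force: [0.6, -0.6, 0.6]
grip_width: 0.045
grip_force: 0.0
```

Request:
carry_out --pt "0 0 0 0 0 0 0" --pt "0 0 5 0 0 0 0" --pt "0 0 15 0 0 0 0" --pt "0 0 25 0 0 0 0" --pt "0 0 30 0 0 0 0"

```text
t: 23.78
position: [0.531, -0.2514, 0.1238]
orientation: [3.14, -0.002, -2.751]
ft_force: [0.5, -0.7, -0.4]
grip_width: 0.0454
grip_force: 0.0
```

Request:
carry_out --pt "0 0 30 0 0 0 0" --pt "0 15 30 0 0 0 0" --pt "0 30 25 0 0 0 0" --pt "0 40 0 0 0 0 0" --pt "-10 40 0 0 0 0 0"

```text
t: 24.2
position: [0.5235, -0.1262, 0.2113]
orientation: [-3.139, 0.004, -2.752]
ft_force: [-0.0, 1.4, -0.9]
grip_width: 0.0462
grip_force: 0.0
```

Request:
carry_out --pt "-10 40 0 0 0 0 0" --pt "-10 40 0 0 0 0 0" --pt "0 40 0 0 0 0 0" --pt "0 30 0 0 0 0 0" --pt "0 0 0 0 0 0 0"

```text
t: 24.62
position: [0.5016, 0.027, 0.2095]
orientation: [3.141, 0.001, -2.748]
ft_force: [-0.4, 0.7, 0.7]
grip_width: 0.0455
grip_force: 0.0
```

Run:
```python
from h import *
from plant import manip
I=[]
for n,(x,y,w) in(("side",(310,185,100)),("top",(330,235,100))):
    c=manip.read_camera(n); I.append(cv2.resize(c["color"][y:y+w,x:x+w,::-1],(400,400),interpolation=cv2.INTER_CUBIC))
    print(n,(proj(c,[[.532,-.252,.084],[.532,-.252,.042]])-[x,y])*4)
cv2.imwrite("pics/end.png",np.hstack(I)); o=manip.get_obs(); print(o["position"],o["ft_force"])
```

```text
side [[200.49850403  57.17554359]
 [198.24423656 125.45219939]]
top [[182.23595491 190.28292664]
 [172.78117613 192.16054875]]
[0.5018636  0.02396153 0.20928811] [0.12747046 0.1638779  0.12454401]
```

View pics/end.png

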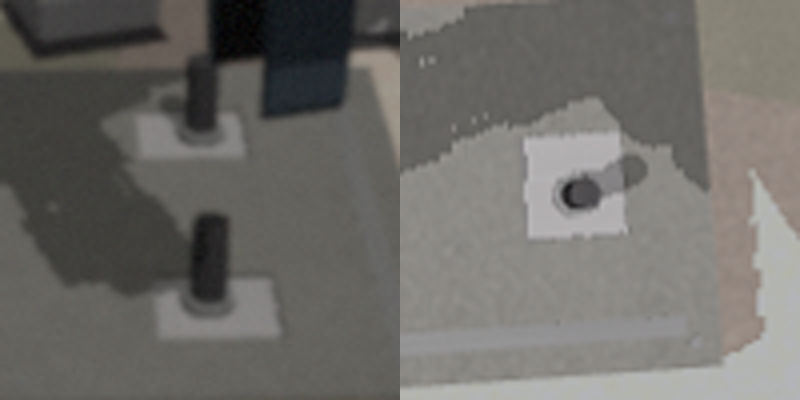

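The pin stands upright in the window, with its collar flat like the fitted one. In the left crop its top is at (202,58) and its collar at (200,132); in the top view its top is at (582,192). Both agree with the predicted positions, and the robot touches nothing. Handing in.

```bash
python3 -c "
from plant import manip
print(manip.close_job())"
```

```text
the job is handed in; nothing more can be done
None
```

The pin is in the hidden hole with its collar flat on the window floor, released and upright in the last pictures, and the job is handed in, though no verdict came back.

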